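# Rewind the test-strip cartridge and file it

### The job

Turn the crank of the white rewinder clockwise against its drag until the drag suddenly drops away, and stop there, within half a turn, without straining the springy crank arm sideways. Then lift the freed green cartridge gently up out of the rewinder (it is still locked in if you have not wound far enough: do not tug at it) and stand it upright in the free bay of the blue holder, let go, and leave everything else where it is.

Things in the scene. Friction and masses are not known exactly. Their poses are not given: they have to be found in the camera images.
- rewinder: White and grey closed casing, 130 mm (its x) by 290 mm (its y) by 85 mm tall, fixed to the table. Origin: centre of its underside; z up. The crank stands at y = -75 mm, the cartridge pocket at y = +70 mm (45 mm (x) by 65 mm (y) opening, floor 40 mm above the table). The inner works are hidden.
- crank_axis (a point): Point on the crank's vertical turning axis, 150 mm above the table, at the same height as the middle of the knob.
- handle (a point): Centre of the black upright crank knob (18 mm diameter, 40 mm tall, from 130 to 170 mm above the table, free above), which stands 45 mm from the crank axis on a flat arm whose top is 126 mm above the table, and spins freely on its pin. It may start at any angle about the axis.
- crank (a joint): Crank turn since the start, rad, growing clockwise seen from above; cannot go below 0. Winding drags at about 7 N at the knob from the first few degrees; somewhere between 1.5 and 3.2 turns (different each time, not shown outside) the drag suddenly falls to about 1 N; the cartridge's catch has let go just before and stays off. The crank stays where it is left.
- flex (a joint): Radial spring travel of the knob along the crank arm, m, 0 at rest, positive outwards, 1.5 N per mm, stops at 12 mm either way. More than 9 mm either way strains the arm.
- overrun (a joint): Hidden overrun pawl, rad: 0 unless the crank is turned on more than 0.6 turn after the drag has dropped away; past 0.04 rad the strip is lost inside the cartridge.
- cartridge_center (a point): Centre of the green cartridge, half-way up. 80 mm tall, about 100 g: a grey foot 40 mm (its x) by 60 mm (its y) by 15 mm, above it an upright green block 24 mm (x) by 40 mm (y) by 65 mm. It stands in the pocket with 2.5 mm play all round, axes along the rewinder's, underside 40 mm, top 120 mm above the table: 35 mm of green stand clear. While locked, a catch inside holds its foot down.
- holder: Blue holder, 56 mm (x) by 148 mm (y) by 30 mm tall, fixed to the table, with two bays side by side along y; origin: centre of its underside. The bay at y = +36 mm holds the yellow spare cartridge.
- free_bay (a point): Centre of the floor of the holder's free bay (at y = -36 mm of the holder), 5 mm above the table. The bay is 48 mm (x) by 70 mm (y) inside, its walls rise 25 mm above its floor; the cartridge goes in with its x and y along the holder's.
- spare: Yellow cartridge of the same shape standing in the other bay; leave it. Origin: centre of its underside.
- rack: Blue rack of test tubes, 180 by 60 by 130 mm, on the white tray; leave it. Origin: centre of its underside.
- beaker: Glass beaker, 72 mm diameter, 95 mm tall; leave it. Origin: centre of its underside.
- wash_bottle: White bottle, 60 mm diameter, 150 mm tall; leave it. Origin: centre of its underside.
- cup_a: Clear plastic cup, 56 mm diameter, 55 mm tall; leave it. Origin: centre of its underside.
- cup_b: Clear plastic cup, 56 mm diameter, 55 mm tall; leave it. Origin: centre of its underside.
- green_cap: Green screw cap, 52 mm diameter, 20 mm tall; leave it. Origin: centre of its underside.
- yellow_cap: Yellow cap, 28 mm diameter, 36 mm tall; leave it. Origin: centre of its underside.

How it is judged:
By the outcome, as a careful person would: the job done as asked, in the order asked, and still so for the second after the job is handed in, with the robot touching nothing.
It also fails if it takes over 72 s, if anything falls off the work surface, if the arm or the gripper's body presses on something with over 40 N, if the wrist force passes 120 N, or if a joint passes its speed limit or range.

### The arm

A 6-joint arm with a two-finger parallel gripper is mounted at the origin on the work surface. World frame = base frame: x ahead of the robot, y to its left, z up, the work surface at z = 0. Lengths are in m, angles in rad, forces in N, time in s.
With the tool pointing down it reaches from about 0.375 to 0.75 m from the base axis. Payload 9 kg.
Tool frame: the origin (TCP) lies at the very end of the fingers, on their centre line; the grasp point (between the pads) lies 19 mm behind it; y points along the fingers, x is the direction in which the jaws open and shut, and the axes are right-handed (so a half turn about y gives the same grasp; the last joint's range is limited). The gripper opens to 85 mm and grips with 20 to 120 N. Pads are 22 mm wide; open, the fingers measure 114 mm over their backs; the gripper's body (76 mm by 85 mm) begins 54 mm behind the grasp point. The pads swing forward as they close: fully open they stand 13 mm farther back than shut.
Start: joints at [-1.552, 0.104, 0.097, 1.564, 0, 1.353], TCP at [0.141, -0.583, 0.231] pointing down, gripper open.
Joint ranges: [-2.99, 2.99], [-0.84, 1.86], [-1.1, 1.16], [-1.84, 2.11], [-1.51, 1.56], [-3.14, 3.14]. Speed limits (rad/s): [2.22, 2.22, 2.57, 3.14, 3.14, 3.14].

### API

Orientations are given as a rotation vector (axis times angle).
In Python, from station import ctrl gives the robot as it stands.
- The arm moves only by the shell command python3 -m jog 'ROWS' [FORCE]. ROWS is JSON, a list of rows, each an object with "translation": the shift along the tool's x, y, z in units of 0.25 m (1.0 is 0.25 m), a list of three; "spin": the turn about the tool's y in units of 2 pi rad (1.0 is 2 pi rad); "jaw": the opening, from 0 (shut) to 1 (fully open). In form: [{"translation": [dx, dy, dz], "spin": spin, "jaw": jaw}, ...]. A call has 1 to 20 rows; each row is the pose to reach, as a shift and turn from the pose measured when the call began, along the tool's axes at that moment, turning the shorter way round; what a row does not reach only later rows make up. A row lasts 1/10 s, in which the tool goes at most 50 mm and 8.59 degrees, less where a joint would pass 70% of its speed; a pose out of reach is approached as far as the arm can. A call with a number of a shift or a turn outside -1 to 1 is refused whole. A call with a gripper value outside its range is refused whole. The fingers move at their own pace and stop on an object; FORCE is the grip in N (left out, the last holds). Time passes only in rows, so rows that repeat a pose let the fingers close. It gives the time, the measured TCP pose, the force and the opening at its end, in the units of the state.
- ctrl.sense(): the state, without advancing time (a new reading comes with each control period).
- ctrl.grab_frame(name): name is "scene" or "side" or "wrist"; returns (picture, depth): 384x512x3 uint8, red, green, blue; 384x512 float32, m along the optical axis (not along the pixel's ray), 0 where there is no reading.
- ctrl.camera_info(name): a dict with "fx", "fy", "cx", "cy" (pixels), "view" (4x4, takes a point from world to camera coordinates). Camera axes: x right, y up, looking along -z (the intrinsics and any distortion apply to the point x, -y, -z); pixel columns grow to the right and rows downward; lengths in m; the calibration is good to about 2 mm. The wrist camera is an equidistant fisheye: a pixel r from the principal point sees the ray r / f radians off the axis. A picture is of the moment at which its call begins: read the wrist's pose just before it. camera_info takes no time and is no camera call; for the wrist camera it gives the pose at the moment of the call.
- ctrl.close_job(): hands the job in, once; it reports no verdict.
The state is a dict: "time_s": time; "joint_pos": joint angles; "joint_vel": joint speeds; "joint_torque": joint torques, N m; "tcp_pos": TCP position; "tool_rot": TCP orientation; "force": force on the tool from outside, world axes, zero at the start; "torque": the same for the moment, N m; "opening": finger opening in m.
Only numpy, scipy, OpenCV 4.12 (cv2) and the standard library are available. Lean on these libraries where they do the work, as an engineer would, in place of code of your own. Each camera call takes 0.05 s, during which the arm holds its last target.

## Working session

There is one attempt and no reset: what is moved stays moved. The work goes in short steps, Python scripts to look and compute and a shell command to move; the robot and the scene stay as the last step left them, time stands still between calls to the robot, and variables do not carry over. Pictures are saved under pics/ and viewed, and the job is handed in when it is done.

```bash
ls; mkdir -p pics; cat > h.py <<'E'
import numpy as np, cv2
from station import ctrl
def snap(n,f):
    p,d=ctrl.grab_frame(n); cv2.imwrite('pics/'+f+'.png',cv2.cvtColor(p,cv2.COLOR_RGB2BGR)); np.save('pics/'+f+'.npy',d); return p,d
E
python3 - <<'E'
from h import *
print(ctrl.sense())
for n in ['scene','side','wrist']:
    i=ctrl.camera_info(n);print(n,i);p,d=snap(n,n+'0');np.savez('pics/'+n+'0.npz',view=i['view'])
E
```

```text
pics
{'time_s': 0.0, 'joint_pos': array([-1.55169856e+00,  1.04722797e-01,  9.64807563e-02,  1.56390926e+00,
        1.43730419e-05,  1.35309430e+00]), 'joint_vel': array([ 1.00713988e-03, -4.45125900e-04, -7.21750245e-04,  9.12923237e-04,
       -1.69071741e-03,  7.77660453e-05]), 'joint_torque': array([ 3.99877490e-04, -5.56933451e+01,  5.03645647e+01,  1.71310140e-02,
       -2.95419413e-04,  1.09804952e-05]), 'tcp_pos': array([ 0.14076168, -0.58291252,  0.2305149 ]), 'tool_rot': array([-1.31085965,  1.03354695, -1.03213236]), 'force': array([ 0.24440698,  0.45401319, -0.25617636]), 'torque': array([ 0.04509972, -0.00587856,  0.06310783]), 'opening': 0.08520476325115657}
scene {'fx': 413.70868045322027, 'fy': 413.70868045322027, 'cx': 253.2696756379463, 'cy': 189.90885414762772, 'view': array([[-0.83111358,  0.55596114,  0.01254726,  0.51012941],
       [-0.2901846 , -0.4528273 ,  0.84305417,  0.02384958],
       [ 0.4743871 ,  0.69703274,  0.53768228, -1.57928245],
       [ 0.        ,  0.        ,  0.        ,  1.        ]])}
side {'fx': 447.3021599144327, 'fy': 447.3021599144327, 'cx': 251.59524836088738, 'cy': 190.21114981190385, 'view': array([[ 0.95389895, -0.29982885, -0.01339594, -0.54332575],
       [ 0.21763481,  0.6602859 ,  0.718789  , -0.12047636],
       [-0.20666853, -0.6885675 ,  0.69509922, -1.36808157],
       [ 0.        ,  0.        ,  0.        ,  1.        ]])}
wrist {'fx': 297.3186396354542, 'fy': 297.3186396354542, 'cx': 259.9533291295142, 'cy': 188.16876204818826, 'view': array([[ 0.2356077 , -0.97184764, -0.00108279, -0.59963532],
       [ 0.9204895 ,  0.22351392, -0.32053176,  0.04281201],
       [ 0.31175005,  0.07452306,  0.94723715, -0.37958552],
       [ 0.        ,  0.        ,  0.        ,  1.        ]])}
```

View pics/scene0.png

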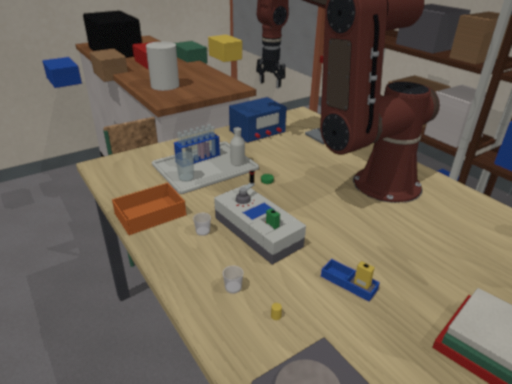

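View pics/side0.png

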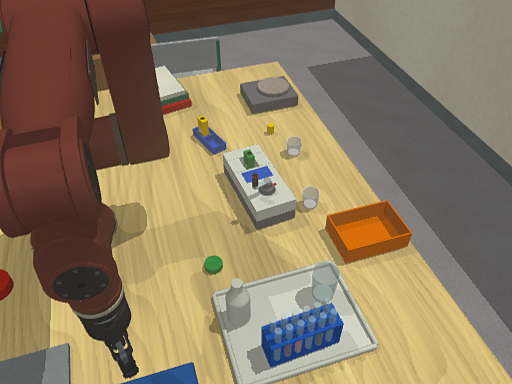

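View pics/wrist0.png

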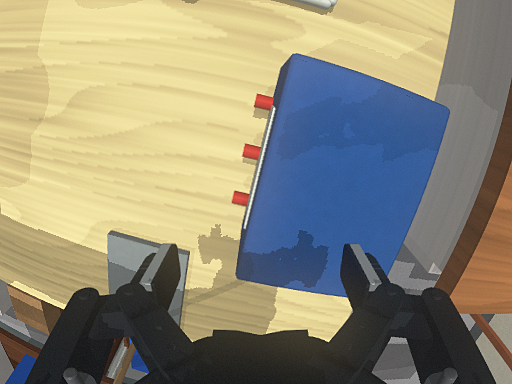

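The scene view has the rewinder at about (258,222), with the black knob near (252,177), the green cartridge near (273,218) and the holder near (350,280). The side view has the rewinder at (258,185), the knob at (255,180) and the cartridge at (249,158). The wrist view shows only the blue box. I'll zoom in and use depth.

```bash
cat >> h.py <<'E'
def world(n,f,d=None,view=None,i=None):
    i=i or ctrl.camera_info(n); d=np.load('pics/'+f+'.npy') if d is None else d
    v,u=np.mgrid[0:384,0:512]; V=i['view'] if view is None else view
    x=(u-i['cx'])/i['fx']; y=(v-i['cy'])/i['fy']
    if n=='wrist':
        r=np.hypot(x,y); s=np.where(r>1e-9,np.tan(np.minimum(r,1.4))/np.maximum(r,1e-9),1); x=x*s;y=y*s
    P=np.stack([x*d,-y*d,-d],-1); R=V[:3,:3];t=V[:3,3]
    W=(P-t)@R
    W[d==0]=np.nan
    return W
E
python3 - <<'E'
from h import *
a=cv2.imread('pics/scene0.png')[160:310,190:390];b=cv2.imread('pics/side0.png')[100:230,180:340]
cv2.imwrite('pics/sc_z.png',cv2.resize(a,None,fx=4,fy=4,interpolation=2))
cv2.imwrite('pics/si_z.png',cv2.resize(b,None,fx=4.6,fy=4.6,interpolation=2))
for n in ['scene','side']:
    W=world(n,n+'0'); p=cv2.imread(f'pics/{n}0.png'); h=cv2.cvtColor(p,cv2.COLOR_BGR2HSV).astype(int)
    reg=(W[...,0]>.2)&(W[...,0]<.9)&(abs(W[...,1])<.6)
    def st(nm,m):
        m=m&reg
        if m.sum()>0: q=W[m]; print(n,nm,m.sum(),'med',np.median(q,0).round(3),'min',np.percentile(q,2,axis=0).round(3),'max',np.percentile(q,98,axis=0).round(3))
    H,S,V=h[...,0],h[...,1],h[...,2]
    st('top85',(abs(W[...,2]-.085)<.004)&(S<60))
    st('green',(H>50)&(H<85)&(S>120)&(W[...,2]>.05))
    st('black',(V<60)&(W[...,2]>.1)&(W[...,2]<.2))
    st('blueholder',(H>100)&(H<130)&(S>150)&(W[...,2]<.05)&(W[...,2]>.01))
    st('yel',(H>18)&(H<32)&(S>180)&(W[...,2]>.05))
E
```

```text
scene top85 1767 med [ 0.599 -0.     0.086] min [ 0.502 -0.459  0.082] max [0.654 0.121 0.089]
scene green 170 med [0.585 0.056 0.105] min [0.57  0.031 0.08 ] max [0.59  0.067 0.122]
scene black 42 med [ 0.552 -0.107  0.148] min [ 0.547 -0.114  0.12 ] max [0.581 0.049 0.171]
scene blueholder 655 med [0.505 0.276 0.022] min [ 0.232 -0.588  0.01 ] max [0.543 0.372 0.046]
side top85 1756 med [ 0.579 -0.082  0.084] min [ 0.407 -0.471  0.081] max [0.651 0.112 0.088]
side green 39 med [0.574 0.037 0.118] min [0.563 0.019 0.082] max [0.585 0.061 0.123]
side black 11 med [ 0.549 -0.121  0.146] min [ 0.538 -0.123  0.136] max [ 0.55  -0.12   0.158]
side blueholder 548 med [ 0.51  -0.578  0.013] min [ 0.426 -0.592  0.01 ] max [0.603 0.301 0.047]
side yel 103 med [0.482 0.316 0.074] min [0.469 0.308 0.051] max [0.498 0.345 0.086]
```

View pics/sc_z.png

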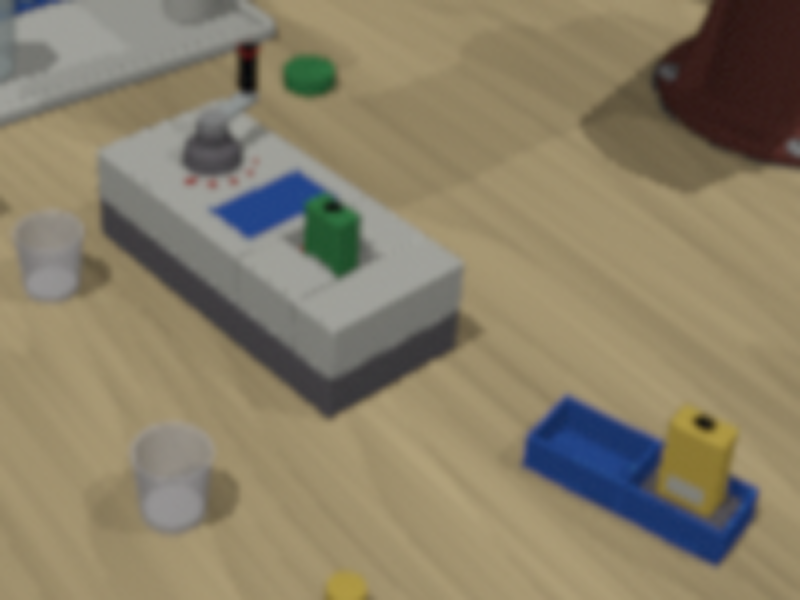

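View pics/si_z.png

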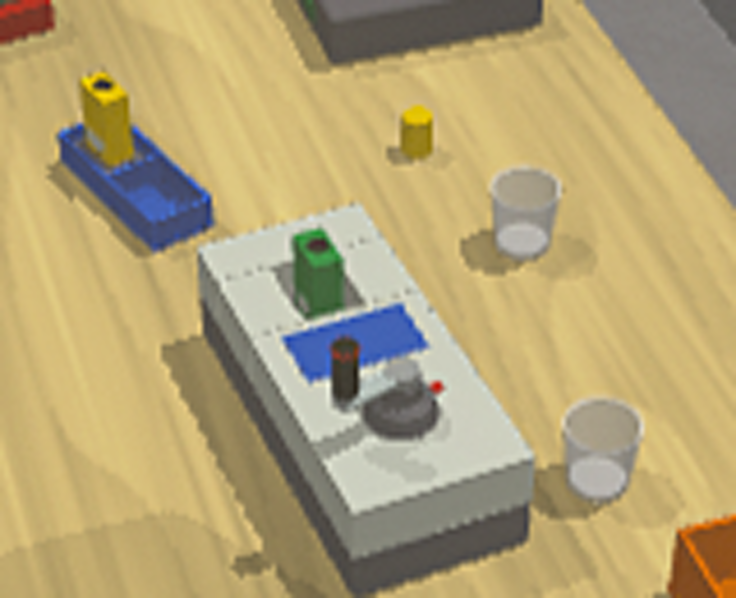

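```bash
python3 - <<'E'
from h import *
from scipy.spatial.transform import Rotation as R
for n in ['scene','side']:
    W=world(n,n+'0')
    reg=(W[...,0]>.45)&(W[...,0]<.75)&(abs(W[...,1])<.25)
    m=reg&(abs(W[...,2]-.085)<.006)
    r=cv2.minAreaRect(W[m][:,:2].astype(np.float32)*1000); print(n,'top',r, cv2.boxPoints(r).round())
    reg=(W[...,0]>.4)&(W[...,0]<.6)&(W[...,1]>.18)&(W[...,1]<.4)
    m=reg&(abs(W[...,2]-.030)<.005)
    r=cv2.minAreaRect(W[m][:,:2].astype(np.float32)*1000); print(n,'holder',r, cv2.boxPoints(r).round())
    reg=(W[...,0]>.4)&(W[...,0]<.6)&(W[...,1]>.18)&(W[...,1]<.4)&(W[...,2]>.079);print('spare top',np.median(W[reg],0),reg.sum())
s=ctrl.sense();print(R.from_rotvec(s['tool_rot']).as_matrix().round(3))
E
```

```text
scene top ((582.7440795898438, -24.400070190429688), (134.64724731445312, 295.3494873046875), 5.510560035705566) [[ 502.  116.]
 [ 530. -178.]
 [ 664. -165.]
 [ 636.  129.]]
scene holder ((497.8747863769531, 296.2109680175781), (60.750118255615234, 149.3136749267578), 18.14661407470703) [[446. 358.]
 [492. 216.]
 [550. 235.]
 [503. 377.]]
spare top [0.48878917 0.33349583 0.08516346] 120
side top ((579.4525756835938, -25.846389770507812), (132.1936798095703, 294.7952880859375), 5.167250156402588) [[ 500.  115.]
 [ 527. -179.]
 [ 659. -167.]
 [ 632.  127.]]
side holder ((495.12451171875, 292.4603271484375), (59.93306350708008, 149.674560546875), 18.059511184692383) [[443. 354.]
 [490. 212.]
 [547. 231.]
 [500. 373.]]
spare top [0.4839721  0.32682528 0.08319375] 43
[[ 0.235 -0.     0.972]
 [-0.972  0.001  0.235]
 [-0.001 -1.     0.   ]]
```

```bash
python3 -m jog '[{"translation":[-0.7,-0.1,0.98],"spin":0,"jaw":1},{"translation":[-0.7,-0.1,0.98],"spin":0,"jaw":1},{"translation":[-0.7,-0.1,0.98],"spin":0,"jaw":1},{"translation":[-0.7,-0.1,0.98],"spin":0,"jaw":1},{"translation":[-0.7,-0.1,0.98],"spin":0,"jaw":1},{"translation":[-0.7,-0.1,0.98],"spin":0,"jaw":0.6},{"translation":[-0.7,-0.1,0.98],"spin":0,"jaw":0.6},{"translation":[-0.7,-0.1,0.98],"spin":0,"jaw":0.6}]'
cat >> h.py <<'E'
from scipy.spatial.transform import Rotation as R
def go(t,yaw=None):
    s=ctrl.sense(); M=R.from_rotvec(s['tool_rot']).as_matrix()
    print('pos',s['tcp_pos'].round(4),'yaw',np.degrees(np.arctan2(M[1,0],M[0,0])).round(2),'tilt',M[:,1].round(3),'j',s['joint_pos'].round(2),'F',s['force'].round(1),'op',round(s['opening'],4),'t',s['time_s'])
    if t is not None: print('rows',((np.array(t)-s['tcp_pos'])@M/.25).round(3))
E
python3 -c "
from h import *
go([.549,-.118,.26])"
```

```text
time_s: 0.95
tcp_pos: [0.3386, -0.3546, 0.2561]
tool_rot: [-1.313, 1.031, -1.031]
force: [0.7, -0.1, -1.4]
opening: 0.0513
pos [ 0.3386 -0.3546  0.2561] yaw -76.27 tilt [ 0.     0.001 -1.   ] j [-1.08 -0.22 -0.17  1.62  0.    1.83] F [ 0.7 -0.1 -1.4] op 0.0513 t 0.95
rows [-0.72  -0.015  1.042]
```

```bash
python3 -m jog '[{"translation":[-0.7,0,0.9],"spin":0,"jaw":0.6},{"translation":[-0.7,0,0.9],"spin":0,"jaw":0.6},{"translation":[-0.7,0,0.9],"spin":0,"jaw":0.6},{"translation":[-0.7,0,0.9],"spin":0,"jaw":0.6},{"translation":[-0.7,0,0.9],"spin":0,"jaw":0.6},{"translation":[-0.7,0,0.9],"spin":0,"jaw":0.6},{"translation":[-0.7,0,0.9],"spin":0,"jaw":0.6},{"translation":[-0.7,0,0.9],"spin":0,"jaw":0.6},{"translation":[-0.7,0,0.9],"spin":0,"jaw":0.6},{"translation":[-0.7,0,0.9],"spin":0,"jaw":0.6}]'
python3 -c "
from h import *
go([.549,-.118,.26])
i=ctrl.camera_info('wrist')
p,d=snap('wrist','wrist1'); np.savez('pics/wrist1.npz',view=i['view'])
W=world('wrist','wrist1',i=i)
np.save('pics/W1.npy',W)
"
```

```text
time_s: 1.95
tcp_pos: [0.5151, -0.1327, 0.2561]
tool_rot: [-1.312, 1.033, -1.032]
force: [-0.3, 0.1, 0.3]
opening: 0.0514
pos [ 0.5151 -0.1327  0.2561] yaw -76.41 tilt [-0.  0. -1.] j [-0.5  -0.1  -0.06  1.61  0.    2.41] F [-0.3  0.1  0.3] op 0.0514 t 1.95
rows [-0.025 -0.016  0.146]
```

View pics/wrist1.png

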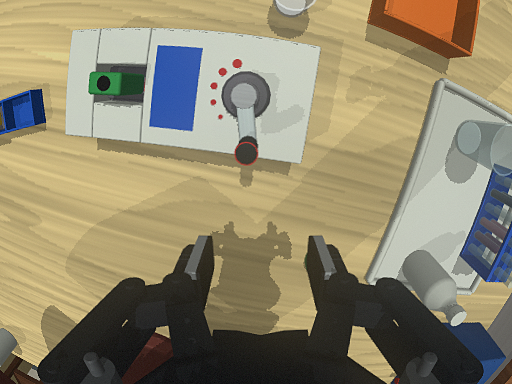

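The wrist view shows the knob at (246,152), the crank hub at (244,95), the cartridge top at (103,83) and a corner of the holder at left. I'll measure each of them.

```bash
python3 - <<'E'
from h import *
W=np.load('pics/W1.npy'); p=cv2.imread('pics/wrist1.png');h=cv2.cvtColor(p,cv2.COLOR_BGR2HSV).astype(int)
H,S,V=h[...,0],h[...,1],h[...,2]
reg=np.zeros((384,512),bool);reg[20:175,60:325]=True
def st(nm,m):
    q=W[m&reg];r=cv2.minAreaRect(q[:,:2].astype(np.float32)*1000)
    print(nm,len(q),'med',np.median(q,0).round(4),'zr',np.percentile(q[:,2],[2,98]).round(3),'rect',np.round(r[0],1),np.round(r[1],1),round(r[2],1))
st('top',abs(W[...,2]-.085)<.005)
k=np.zeros_like(reg);k[135:170,230:262]=True
st('knobtop',k&(W[...,2]>.16))
k=np.zeros_like(reg);k[65:125,215:275]=True
for a,b in[(.09,.1),(.1,.11),(.11,.12),(.12,.13),(.13,.15)]:
    m=k&(W[...,2]>a)&(W[...,2]<b)
    if m.sum()>5: st('hub%.2f'%a,m)
st('green',(H>50)&(H<85)&(S>100)&(W[...,2]>.115))
c=(S>120)&((H<8)|(H>172))
q=W[c&reg&(W[...,2]<.1)]
reg[:]=True;reg[:, 60:]=False
st('holder',(H>100)&(H<130)&(W[...,2]>.025)&(W[...,2]<.035))
E
```

```text
top 24070 med [ 0.5863 -0.042   0.0845] zr [0.083 0.086] rect [580.2 -25.2] [131.1 290.5] 5.3
knobtop 448 med [ 0.545  -0.1143  0.1691] zr [0.167 0.171] rect [ 544.5 -114.4] [18.9 17.4] 13.1
hub0.09 366 med [ 0.5921 -0.0996  0.0976] zr [0.09 0.1 ] rect [588.2 -99.8] [45.6 48. ] 13.0
hub0.10 527 med [ 0.5934 -0.098   0.1014] zr [0.1   0.104] rect [ 588.2 -100. ] [39.  41.4] 10.6
hub0.11 111 med [ 0.5926 -0.1039  0.1153] zr [0.114 0.117] rect [ 583.2 -100.4] [34.9 27.1] 5.2
hub0.12 836 med [ 0.5815 -0.1026  0.1255] zr [0.123 0.127] rect [ 579.9 -101.7] [37.9 22.7] 13.2
green 592 med [0.5748 0.0373 0.1191] zr [0.116 0.121] rect [574.1  43.3] [23.5 39.7] 6.3
holder 358 med [0.5067 0.2589 0.0289] zr [0.025 0.031] rect [504.2 268. ] [56.  93.1] 17.7
```

```bash
python3 -c "
from h import *
go([.5446,-.1144,.139])"
```

```text
pos [ 0.5152 -0.1325  0.2562] yaw -76.4 tilt [ 0.  0. -1.] j [-0.5  -0.1  -0.06  1.61  0.    2.41] F [-0.4 -0.1 -0. ] op 0.0513 t 2.0
rows [-0.043  0.469  0.131]
```

```bash
python3 -m jog '[{"translation":[-0.043,0,0.131],"spin":0,"jaw":0.5},{"translation":[-0.043,0.1,0.131],"spin":0,"jaw":0.5},{"translation":[-0.043,0.2,0.131],"spin":0,"jaw":0.5},{"translation":[-0.043,0.3,0.131],"spin":0,"jaw":0.5},{"translation":[-0.043,0.4,0.131],"spin":0,"jaw":0.5},{"translation":[-0.043,0.46,0.131],"spin":0,"jaw":0.5},{"translation":[-0.043,0.46,0.131],"spin":0,"jaw":0.5},{"translation":[-0.043,0.46,0.131],"spin":0,"jaw":0.5}]' 40
python3 -c "
from h import *
go([.5446,-.1144,.139]); snap('wrist','wrist2')"
```

```text
time_s: 2.8
tcp_pos: [0.5446, -0.1148, 0.142]
tool_rot: [-1.312, 1.033, -1.033]
force: [0.9, -0.6, 0.7]
opening: 0.0427
pos [ 0.5446 -0.1148  0.142 ] yaw -76.43 tilt [ 0.001  0.    -1.   ] j [-0.44 -0.03 -0.2   1.4   0.    2.46] F [ 0.9 -0.6  0.7] op 0.0427 t 2.8
rows [-0.002  0.012  0.   ]
```

View pics/wrist2.png

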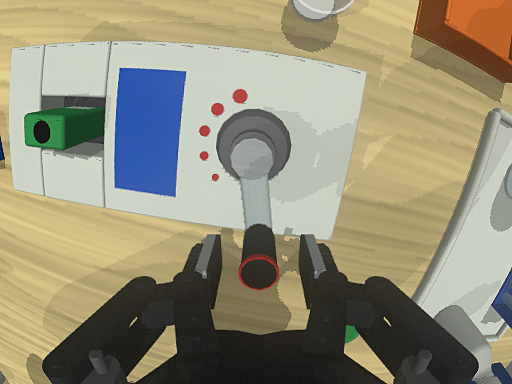

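The knob, at (259,270), sits centred between the pads. Close on it and check.

```bash
python3 -m jog '[{"translation":[0,0,0],"spin":0,"jaw":0},{"translation":[0,0,0],"spin":0,"jaw":0},{"translation":[0,0,0],"spin":0,"jaw":0},{"translation":[0,0,0],"spin":0,"jaw":0},{"translation":[0,0,0],"spin":0,"jaw":0},{"translation":[0,0,0],"spin":0,"jaw":0},{"translation":[0,0,0],"spin":0,"jaw":0}]' 40
cat > arc.py <<'E'
import sys
from h import *
# arc.py C R deg_per_row n : prints offsets relative to present pose (knob at TCP xy)
C=np.array([.5876,-.0999])
def fwd(dstep,n,r=.045):
    s=ctrl.sense(); M=R.from_rotvec(s['tool_rot']).as_matrix()
    p=s['tcp_pos']; d=p[:2]-C; a0=np.degrees(np.arctan2(d[1],d[0])); print('ang',a0.round(1),'rad mm',(np.hypot(*d)*1e3).round(2),'z',p[2].round(4),'t',s['time_s'])
    u=d/np.hypot(*d); F=s['force']; print('F rad',(F[:2]@u).round(2),'tan(cw)',(F[0]*u[1]-F[1]*u[0]).round(2),'Fz',F[2].round(1),'op',s['opening'].round(4))
    for k in range(1,n+1):
        a=np.radians(a0-dstep*k); t=np.array([C[0]+r*np.cos(a),C[1]+r*np.sin(a),p[2]])
        o=(t-p)@M/.25; print('%d: %.3f %.3f %.3f'%(k,*o))
if __name__=='__main__': fwd(float(sys.argv[1]),int(sys.argv[2]))
E
python3 arc.py 12 8
```

```text
time_s: 3.55
tcp_pos: [0.5456, -0.1145, 0.1441]
tool_rot: [-1.31, 1.03, -1.034]
force: [-0.9, 3.9, 5.5]
opening: 0.0167
ang -160.8 rad mm 44.45 z 0.1441 t 3.55Traceback (most recent call last):
  File "arc.py", line 12, in <module>
    if __name__=='__main__': fwd(float(sys.argv[1]),int(sys.argv[2]))
                             ~~~^^^^^^^^^^^^^^^^^^^^^^^^^^^^^^^^^^^^^
  File "arc.py", line 8, in fwd
    u=d/np.hypot(*d); F=s['force']; print('F rad',(F[:2]@u).round(2),'tan(cw)',(F[0]*u[1]-F[1]*u[0]).round(2),'Fz',F[2].round(1),'op',s['opening'].round(4))
                                                                                                                                      ^^^^^^^^^^^^^^^^^^
AttributeError: 'float' object has no attribute 'round'
```

```bash
sed -i "s/s\['opening'\].round(4)/round(s['opening'],4)/" arc.py; python3 arc.py 12 6
```

```text
ang -160.8 rad mm 44.45 z 0.1441 t 3.55
F rad -0.4 tan(cw) 3.97 Fz 5.5 op 0.0167
1: -0.037 -0.000 -0.002
2: -0.074 -0.000 0.006
3: -0.108 -0.000 0.022
4: -0.139 0.000 0.044
5: -0.164 0.000 0.072
6: -0.182 0.000 0.105
```

```bash
python3 -m jog '[{"translation":[-0.037,0,-0.002],"spin":0,"jaw":0},{"translation":[-0.074,0,0.006],"spin":0,"jaw":0},{"translation":[-0.108,0,0.022],"spin":0,"jaw":0},{"translation":[-0.139,0,0.044],"spin":0,"jaw":0},{"translation":[-0.164,0,0.072],"spin":0,"jaw":0},{"translation":[-0.182,0,0.105],"spin":0,"jaw":0}]'; python3 arc.py 15 20
```

```text
time_s: 4.15
tcp_pos: [0.5597, -0.0645, 0.1446]
tool_rot: [-1.313, 1.03, -1.036]
force: [-6.5, -5.9, 3.4]
opening: 0.0169
ang 128.2 rad mm 45.08 z 0.1446 t 4.15
F rad -0.64 tan(cw) -8.73 Fz 3.4 op 0.0169
1: -0.014 0.000 0.045
2: -0.015 0.000 0.092
3: -0.005 0.000 0.138
4: 0.017 0.000 0.179
5: 0.049 0.000 0.214
6: 0.089 0.001 0.239
7: 0.134 0.001 0.253
8: 0.181 0.001 0.254
9: 0.227 0.001 0.244
10: 0.268 0.001 0.222
11: 0.303 0.001 0.190
12: 0.328 0.001 0.150
13: 0.341 0.001 0.105
14: 0.343 0.001 0.058
15: 0.333 0.001 0.012
16: 0.311 0.001 -0.029
17: 0.279 0.001 -0.064
18: 0.239 0.001 -0.089
19: 0.194 0.000 -0.102
20: 0.147 0.000 -0.104
```

```bash
python3 -m jog '[{"translation":[-0.014,0,0.045],"spin":0,"jaw":0},{"translation":[-0.015,0,0.092],"spin":0,"jaw":0},{"translation":[-0.005,0,0.138],"spin":0,"jaw":0},{"translation":[0.017,0,0.179],"spin":0,"jaw":0},{"translation":[0.049,0,0.214],"spin":0,"jaw":0},{"translation":[0.089,0,0.239],"spin":0,"jaw":0},{"translation":[0.134,0,0.253],"spin":0,"jaw":0},{"translation":[0.181,0,0.254],"spin":0,"jaw":0},{"translation":[0.227,0,0.244],"spin":0,"jaw":0},{"translation":[0.268,0,0.222],"spin":0,"jaw":0},{"translation":[0.303,0,0.19],"spin":0,"jaw":0},{"translation":[0.328,0,0.15],"spin":0,"jaw":0},{"translation":[0.341,0,0.105],"spin":0,"jaw":0},{"translation":[0.343,0,0.058],"spin":0,"jaw":0},{"translation":[0.333,0,0.012],"spin":0,"jaw":0},{"translation":[0.311,0,-0.029],"spin":0,"jaw":0},{"translation":[0.279,0,-0.064],"spin":0,"jaw":0},{"translation":[0.239,0,-0.089],"spin":0,"jaw":0},{"translation":[0.194,0,-0.102],"spin":0,"jaw":0},{"translation":[0.147,0,-0.104],"spin":0,"jaw":0}]'; python3 arc.py 15 9; python3 -c "
from h import *
snap('wrist','wrist3')"
```

```text
time_s: 6.15
tcp_pos: [0.5432, -0.1069, 0.145]
tool_rot: [-1.314, 1.029, -1.039]
force: [2.0, -8.1, -3.8]
opening: 0.0163
ang -171.0 rad mm 44.93 z 0.145 t 6.15
F rad -0.68 tan(cw) -8.34 Fz -3.8 op 0.0163
1: -0.046 -0.000 0.009
2: -0.088 -0.000 0.031
3: -0.123 -0.001 0.062
4: -0.148 -0.001 0.102
5: -0.163 -0.001 0.146
6: -0.165 -0.001 0.193
7: -0.156 -0.001 0.239
8: -0.134 -0.000 0.281
9: -0.103 -0.000 0.316
```

View pics/wrist3.png

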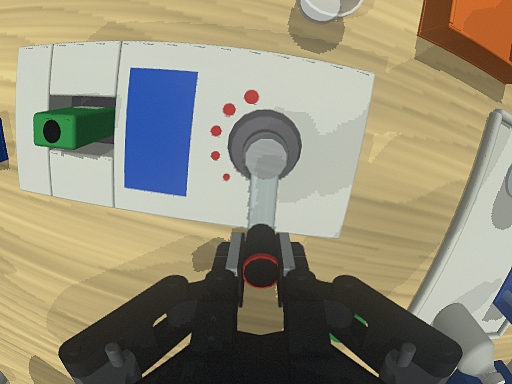

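The knob, at (261,270), is still in the pads and the arm has followed, about 1.03 turns so far. Next, 135° more takes it to about 1.4 turns.

```bash
python3 -m jog '[{"translation":[-0.046,0,0.009],"spin":0,"jaw":0},{"translation":[-0.088,0,0.031],"spin":0,"jaw":0},{"translation":[-0.123,0,0.062],"spin":0,"jaw":0},{"translation":[-0.148,0,0.102],"spin":0,"jaw":0},{"translation":[-0.163,0,0.146],"spin":0,"jaw":0},{"translation":[-0.165,0,0.193],"spin":0,"jaw":0},{"translation":[-0.156,0,0.239],"spin":0,"jaw":0},{"translation":[-0.134,0,0.281],"spin":0,"jaw":0},{"translation":[-0.103,0,0.316],"spin":0,"jaw":0}]'; python3 arc.py 12 5
```

```text
time_s: 7.1
tcp_pos: [0.6123, -0.0605, 0.1445]
tool_rot: [-1.316, 1.032, -1.033]
force: [-8.2, 3.2, 1.6]
opening: 0.0165
ang 57.9 rad mm 46.52 z 0.1445 t 7.1
F rad -1.7 tan(cw) -8.65 Fz 1.6 op 0.0165
1: 0.034 0.000 0.019
2: 0.068 0.000 0.036
3: 0.104 0.000 0.045
4: 0.142 0.000 0.046
5: 0.179 0.000 0.040
```

```bash
python3 -m jog '[{"translation":[0.034,0,0.019],"spin":0,"jaw":0},{"translation":[0.068,0,0.036],"spin":0,"jaw":0},{"translation":[0.104,0,0.045],"spin":0,"jaw":0},{"translation":[0.142,0,0.046],"spin":0,"jaw":0},{"translation":[0.179,0,0.04],"spin":0,"jaw":0}]'; python3 arc.py 12 5
```

```text
time_s: 7.6
tcp_pos: [0.6327, -0.0996, 0.1447]
tool_rot: [-1.314, 1.032, -1.03]
force: [1.5, 9.0, 0.4]
opening: 0.0166
ang 0.4 rad mm 45.12 z 0.1447 t 7.6
F rad 1.59 tan(cw) -9.01 Fz 0.4 op 0.0166
1: 0.035 -0.000 -0.013
2: 0.068 -0.000 -0.033
3: 0.095 -0.000 -0.058
4: 0.116 0.000 -0.089
5: 0.131 0.000 -0.124
```

```bash
python3 -m jog '[{"translation":[0.035,0,-0.013],"spin":0,"jaw":0},{"translation":[0.068,0,-0.033],"spin":0,"jaw":0},{"translation":[0.095,0,-0.058],"spin":0,"jaw":0},{"translation":[0.116,0,-0.089],"spin":0,"jaw":0},{"translation":[0.131,0,-0.124],"spin":0,"jaw":0}]'; python3 arc.py 15 5
```

```text
time_s: 8.1
tcp_pos: [0.6115, -0.1378, 0.1448]
tool_rot: [-1.311, 1.03, -1.029]
force: [7.0, 3.7, -3.4]
opening: 0.0169
ang -57.8 rad mm 44.76 z 0.1448 t 8.1
F rad 0.61 tan(cw) -7.84 Fz -3.4 op 0.0169
1: 0.010 -0.000 -0.046
2: 0.006 -0.000 -0.093
3: -0.009 -0.000 -0.137
4: -0.035 -0.000 -0.176
5: -0.071 -0.000 -0.207
```

```bash
python3 -m jog '[{"translation":[0.01,0,-0.046],"spin":0,"jaw":0},{"translation":[0.006,0,-0.093],"spin":0,"jaw":0},{"translation":[-0.009,0,-0.137],"spin":0,"jaw":0},{"translation":[-0.035,0,-0.176],"spin":0,"jaw":0},{"translation":[-0.071,0,-0.207],"spin":0,"jaw":0}]'; python3 arc.py 15 5
```

```text
time_s: 8.6
tcp_pos: [0.5577, -0.1334, 0.145]
tool_rot: [-1.31, 1.028, -1.031]
force: [7.8, -4.0, -5.4]
opening: 0.0165
ang -131.8 rad mm 44.91 z 0.145 t 8.6
F rad -2.26 tan(cw) -8.49 Fz -5.4 op 0.0165
1: -0.042 -0.000 -0.022
2: -0.088 -0.000 -0.031
3: -0.135 -0.000 -0.029
4: -0.179 0.000 -0.014
5: -0.219 0.000 0.011
```

Total is about 691° (1.92 turns) and it still drags.

```bash
python3 -m jog '[{"translation":[-0.042,0,-0.022],"spin":0,"jaw":0},{"translation":[-0.088,0,-0.031],"spin":0,"jaw":0},{"translation":[-0.135,0,-0.029],"spin":0,"jaw":0},{"translation":[-0.179,0,-0.014],"spin":0,"jaw":0},{"translation":[-0.219,0,0.011],"spin":0,"jaw":0}]'; python3 arc.py 15 5
```

```text
time_s: 9.1
tcp_pos: [0.5468, -0.0803, 0.145]
tool_rot: [-1.312, 1.028, -1.033]
force: [-1.7, -8.3, -2.5]
opening: 0.0166
ang 154.3 rad mm 45.24 z 0.145 t 9.1
F rad -2.05 tan(cw) -8.22 Fz -2.5 op 0.0166
1: -0.031 0.000 0.035
2: -0.054 0.000 0.077
3: -0.064 0.000 0.122
4: -0.063 0.000 0.169
5: -0.049 0.000 0.214
```

```bash
python3 -m jog '[{"translation":[-0.031,0,0.035],"spin":0,"jaw":0},{"translation":[-0.054,0,0.077],"spin":0,"jaw":0},{"translation":[-0.064,0,0.122],"spin":0,"jaw":0},{"translation":[-0.063,0,0.169],"spin":0,"jaw":0},{"translation":[-0.049,0,0.214],"spin":0,"jaw":0}]'; python3 arc.py 15 5
```

```text
time_s: 9.6
tcp_pos: [0.5947, -0.0548, 0.1448]
tool_rot: [-1.315, 1.03, -1.031]
force: [-7.8, 1.4, 1.8]
opening: 0.0166
ang 81.0 rad mm 45.62 z 0.1448 t 9.6
F rad 0.15 tan(cw) -7.92 Fz 1.8 op 0.0166
1: 0.026 -0.000 0.040
2: 0.059 -0.000 0.073
3: 0.100 0.000 0.096
4: 0.146 0.000 0.108
5: 0.193 0.000 0.108
```

Total is about 838° (2.33 turns).

```bash
python3 -m jog '[{"translation":[0.026,0,0.04],"spin":0,"jaw":0},{"translation":[0.059,0,0.073],"spin":0,"jaw":0},{"translation":[0.1,0,0.096],"spin":0,"jaw":0},{"translation":[0.146,0,0.108],"spin":0,"jaw":0},{"translation":[0.193,0,0.108],"spin":0,"jaw":0}]'; python3 arc.py 15 5
```

```text
time_s: 10.1
tcp_pos: [0.6329, -0.0955, 0.1449]
tool_rot: [-1.315, 1.03, -1.03]
force: [0.1, 0.6, 0.2]
opening: 0.0166
ang 5.5 rad mm 45.51 z 0.1449 t 10.1
F rad 0.19 tan(cw) -0.55 Fz 0.2 op 0.0166
1: 0.045 0.000 -0.015
2: 0.085 0.000 -0.039
3: 0.118 0.000 -0.073
4: 0.141 0.000 -0.114
5: 0.152 0.000 -0.159
```

The drag fell from about 8 N to 0.55 N, with the knob still gripped (opening 16.6 mm). One small 8° move will confirm it, then I let go.

```bash
python3 -m jog '[{"translation":[0.025,0,-0.006],"spin":0,"jaw":0}]'; python3 arc.py 8 1;  python3 -m jog '[{"translation":[0,0,0],"spin":0,"jaw":0.5},{"translation":[0,0,0],"spin":0,"jaw":0.5},{"translation":[0,0,0],"spin":0,"jaw":0.5},{"translation":[0,0,0],"spin":0,"jaw":0.5},{"translation":[0,0,0],"spin":0,"jaw":0.5},{"translation":[0,-0.1,0],"spin":0,"jaw":0.5},{"translation":[0,-0.2,0],"spin":0,"jaw":0.5},{"translation":[0,-0.3,0],"spin":0,"jaw":0.5},{"translation":[0,-0.3,0],"spin":0,"jaw":0.5}]'; python3 -c "
from h import *
c=np.array([574.0,44.0])/1000
go([c[0],c[1],.22])
snap('wrist','wrist4')"
```

```text
time_s: 10.2
tcp_pos: [0.6331, -0.1031, 0.1448]
tool_rot: [-1.314, 1.03, -1.031]
force: [0.2, 1.1, -0.6]
opening: 0.0164
ang -4.0 rad mm 45.65 z 0.1448 t 10.2
F rad 0.16 tan(cw) -1.13 Fz -0.6 op 0.0164
1: 0.023 0.000 -0.012
time_s: 11.1
tcp_pos: [0.6347, -0.1034, 0.2241]
tool_rot: [-1.313, 1.025, -1.035]
force: [-0.2, 0.2, 0.9]
opening: 0.0425
pos [ 0.6347 -0.1034  0.2241] yaw -76.22 tilt [ 0.005 -0.003 -1.   ] j [-0.36  0.23  0.22  1.56 -0.    2.54] F [-0.2  0.2  0.9] op 0.0425 t 11.1
rows [-0.63   0.013 -0.095]
```

View pics/wrist4.png

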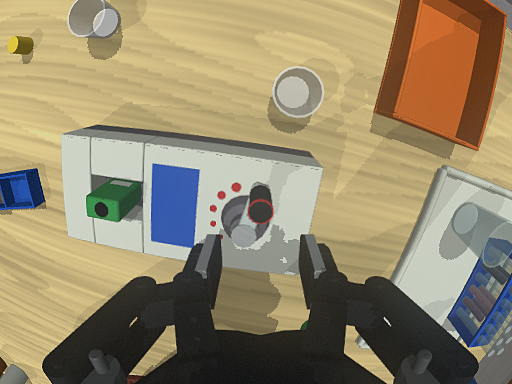

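The knob, at (261,210), stands free on the far side. Next I move over the cartridge and turn the jaws across its 24 mm.

```bash
python3 -m jog '[{"translation":[-0.2,0,-0.03],"spin":-0.0226,"jaw":0.7},{"translation":[-0.4,0,-0.06],"spin":-0.0453,"jaw":0.7},{"translation":[-0.55,0,-0.085],"spin":-0.068,"jaw":0.7},{"translation":[-0.63,0,-0.095],"spin":-0.0906,"jaw":0.7},{"translation":[-0.63,0,-0.095],"spin":-0.113,"jaw":0.7},{"translation":[-0.63,0,-0.095],"spin":-0.136,"jaw":0.7},{"translation":[-0.63,0,-0.095],"spin":-0.159,"jaw":0.7},{"translation":[-0.63,0,-0.095],"spin":-0.181,"jaw":0.7},{"translation":[-0.63,0,-0.095],"spin":-0.204,"jaw":0.7},{"translation":[-0.63,0,-0.095],"spin":-0.2265,"jaw":0.7},{"translation":[-0.63,0,-0.095],"spin":-0.2265,"jaw":0.7},{"translation":[-0.63,0,-0.095],"spin":-0.2265,"jaw":0.7}]'
python3 - <<'E'
from h import *
go([.574,.044,.22])
i=ctrl.camera_info('wrist')
p,d=snap('wrist','wrist5')
W=world('wrist','wrist5',i=i);np.save('pics/W5.npy',W)
h=cv2.cvtColor(p,cv2.COLOR_RGB2HSV).astype(int);H,S,V=h[...,0],h[...,1],h[...,2]
def st(nm,m):
    q=W[m]
    if len(q)<9: return
    r=cv2.minAreaRect(q[:,:2].astype(np.float32)*1000)
    print(nm,len(q),'med',np.median(q,0).round(4),'zr',np.percentile(q[:,2],[2,98]).round(3),'rect',np.round(r[0],1),np.round(r[1],1),round(r[2],1))
near=(abs(W[...,0]-.574)<.06)&(abs(W[...,1]-.044)<.06)
st('green',near&(H>50)&(H<85)&(S>100)&(W[...,2]>.115)&(W[...,2]<.125))
nh=(abs(W[...,0]-.5)<.1)&(abs(W[...,1]-.295)<.12)
st('hold',nh&(H>100)&(H<130)&(S>100)&(abs(W[...,2]-.03)<.004))
st('spare',nh&(H>15)&(H<35)&(W[...,2]>.08))
E
```

```text
time_s: 12.35
tcp_pos: [0.5732, 0.0442, 0.2206]
tool_rot: [-1.572, -0.071, 0.068]
force: [0.5, 0.1, -0.8]
opening: 0.0599
pos [0.5732 0.0442 0.2206] yaw 5.09 tilt [ 0.002 -0.002 -1.   ] j [-0.15  0.02 -0.01  1.54 -0.    1.33] F [ 0.5  0.1 -0.8] op 0.0599 t 12.35
rows [ 0.003  0.002 -0.001]
green 844 med [0.5745 0.049  0.1193] zr [0.117 0.121] rect [574.5  44.9] [22.4 38. ] 6.0
hold 135 med [0.5048 0.2239 0.0291] zr [0.027 0.031] rect [510.7 225.6] [42.7 10.4] 8.7
```

View pics/wrist5.png

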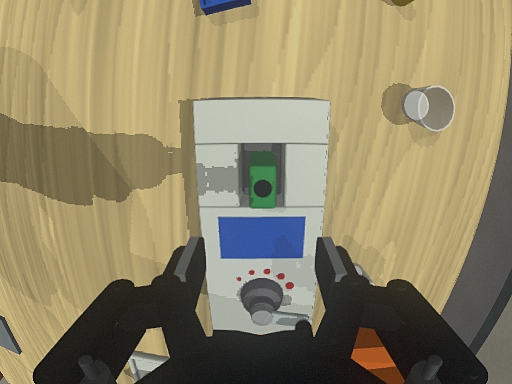

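The cartridge, with its top at (262,187), is straight between the jaws. Go down.

```bash
python3 -m jog '[{"translation":[0.004,0.1,0],"spin":0,"jaw":0.6},{"translation":[0.004,0.2,0],"spin":0,"jaw":0.6},{"translation":[0.004,0.3,0],"spin":0,"jaw":0.6},{"translation":[0.004,0.4,0],"spin":0,"jaw":0.6},{"translation":[0.004,0.46,0],"spin":0,"jaw":0.6},{"translation":[0.004,0.506,0],"spin":0,"jaw":0.6},{"translation":[0.004,0.506,0],"spin":0,"jaw":0.6},{"translation":[0.004,0.506,0],"spin":0,"jaw":0.6}]' 30
python3 -c "
from h import *
go([.5743,.0443,.094]);snap('wrist','wrist6')"
```

```text
time_s: 13.2
tcp_pos: [0.575, 0.0439, 0.0951]
tool_rot: [-1.572, -0.072, 0.067]
force: [0.6, 0.5, -0.3]
opening: 0.0513
pos [0.575  0.0439 0.0951] yaw 5.08 tilt [ 0.003 -0.002 -1.   ] j [-0.15  0.05 -0.21  1.31 -0.    1.33] F [ 0.6  0.5 -0.3] op 0.0513 t 13.2
rows [-0.003  0.004  0.002]
```

View pics/wrist6.png

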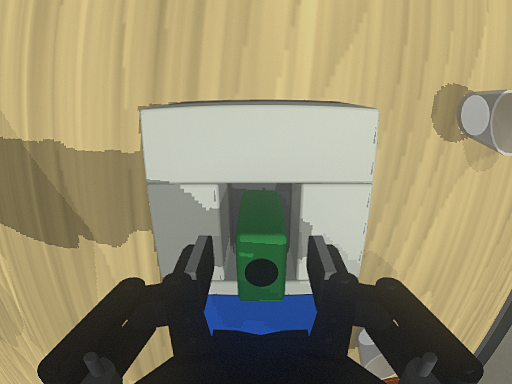

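The block, with its top at (261,270), is centred between the pads at 212 and 312. Close, lift slightly and check the force.

```bash
python3 -m jog '[{"translation":[0,0,0],"spin":0,"jaw":0},{"translation":[0,0,0],"spin":0,"jaw":0},{"translation":[0,0,0],"spin":0,"jaw":0},{"translation":[0,0,0],"spin":0,"jaw":0},{"translation":[0,0,0],"spin":0,"jaw":0},{"translation":[0,0,0],"spin":0,"jaw":0}]' 30; python3 -m jog '[{"translation":[0,-0.01,0],"spin":0,"jaw":0},{"translation":[0,-0.02,0],"spin":0,"jaw":0},{"translation":[0,-0.02,0],"spin":0,"jaw":0}]'
```

```text
time_s: 13.85
tcp_pos: [0.5761, 0.0438, 0.0967]
tool_rot: [-1.573, -0.074, 0.065]
force: [-1.0, -0.5, 5.9]
opening: 0.0234
time_s: 14.15
tcp_pos: [0.5761, 0.0438, 0.102]
tool_rot: [-1.573, -0.074, 0.065]
force: [0.1, 1.0, -0.2]
opening: 0.0237
```

Free. Continue lifting gently.

```bash
python3 -m jog '[{"translation":[0,-0.03,0],"spin":0,"jaw":0},{"translation":[0,-0.06,0],"spin":0,"jaw":0},{"translation":[0,-0.09,0],"spin":0,"jaw":0},{"translation":[0,-0.12,0],"spin":0,"jaw":0},{"translation":[0,-0.15,0],"spin":0,"jaw":0},{"translation":[0,-0.18,0],"spin":0,"jaw":0},{"translation":[0,-0.21,0],"spin":0,"jaw":0},{"translation":[0,-0.24,0],"spin":0,"jaw":0},{"translation":[0,-0.27,0],"spin":0,"jaw":0},{"translation":[0,-0.3,0],"spin":0,"jaw":0}]'
python3 - <<'E'
from h import *
go([.5076,.260,.2])
snap('side','side2');snap('scene','scene2');snap('wrist','wrist7')
a=cv2.imread('pics/side2.png')[80:230,170:340];b=cv2.imread('pics/scene2.png')[150:310,200:400]
cv2.imwrite('pics/z2.png',np.hstack([cv2.resize(a,(400,360)),cv2.resize(b,(400,360))]))
for n in ['scene','side']:
    W=world(n,n+'2'); 
    reg=(W[...,0]>.4)&(W[...,0]<.6)&(W[...,1]>.18)&(W[...,1]<.4)
    m=reg&(abs(W[...,2]-.030)<.005)
    r=cv2.minAreaRect(W[m][:,:2].astype(np.float32)*1000); print(n,'holder',r)
E
```

```text
time_s: 15.15
tcp_pos: [0.5756, 0.044, 0.1776]
tool_rot: [-1.573, -0.074, 0.065]
force: [0.1, 0.2, -0.3]
opening: 0.0238
pos [0.5756 0.044  0.1776] yaw 5.08 tilt [ 0.006 -0.003 -1.   ] j [-0.15  0.02 -0.08  1.46 -0.    1.33] F [ 0.1  0.2 -0.3] op 0.0238 t 15.15
rows [-0.194 -0.094  0.884]
scene holder ((498.0780334472656, 297.0782470703125), (60.17903137207031, 148.9767608642578), 17.288944244384766)
side holder ((494.21002197265625, 293.0615234375), (57.87063980102539, 152.83123779296875), 19.303287506103516)
```

View pics/z2.png

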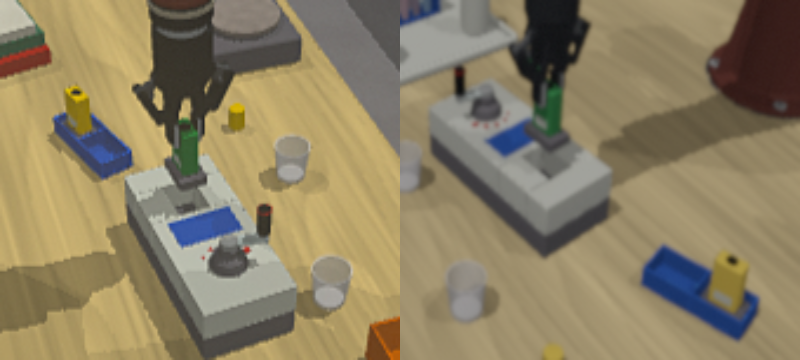

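View pics/wrist7.png

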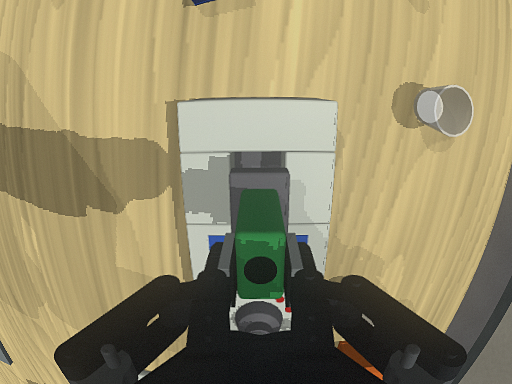

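The cartridge hangs upright from the jaws and is clear of the pocket; the knob and the spare are in place. Move part way toward the holder and measure again.

```bash
python3 -m jog '[{"translation":[-0.03,0,0.12],"spin":0,"jaw":0},{"translation":[-0.06,0,0.24],"spin":-0.012,"jaw":0},{"translation":[-0.09,0,0.36],"spin":-0.024,"jaw":0},{"translation":[-0.11,0,0.45],"spin":-0.036,"jaw":0},{"translation":[-0.12,0,0.55],"spin":-0.036,"jaw":0},{"translation":[-0.12,0,0.55],"spin":-0.036,"jaw":0},{"translation":[-0.12,0,0.55],"spin":-0.036,"jaw":0}]'
python3 - <<'E'
from h import *
go([.5076,.260,.18])
i=ctrl.camera_info('wrist')
p,d=snap('wrist','wrist8')
W=world('wrist','wrist8',i=i);np.save('pics/W8.npy',W)
h=cv2.cvtColor(p,cv2.COLOR_RGB2HSV).astype(int);H,S,V=h[...,0],h[...,1],h[...,2]
def st(nm,m):
    q=W[m]
    if len(q)<9: return
    r=cv2.minAreaRect(q[:,:2].astype(np.float32)*1000)
    print(nm,len(q),'med',np.median(q,0).round(4),'zr',np.percentile(q[:,2],[2,98]).round(3),'rect',np.round(r[0],1),np.round(r[1],1),round(r[2],1))
nh=(abs(W[...,0]-.5)<.1)&(abs(W[...,1]-.295)<.12)
st('hold',nh&(H>100)&(H<130)&(S>100)&(abs(W[...,2]-.03)<.004))
st('floor',nh&(H>100)&(H<130)&(S>100)&(abs(W[...,2]-.005)<.003))
st('spare',nh&(H>15)&(H<35)&(W[...,2]>.08))
t=ctrl.sense()['tcp_pos']
n=(np.hypot(W[...,0]-t[0],W[...,1]-t[1])<.06)&(H>50)&(H<85)&(S>100)
zt=np.percentile(W[n][:,2],97);print('ztop',zt)
st('green',n&(W[...,2]>zt-.004))
f=(np.hypot(W[...,0]-t[0],W[...,1]-t[1])<.08)&(S<60)&(abs(W[...,2]-(zt-.065))<.005)
st('foot',f)
E
```

```text
time_s: 16.0
tcp_pos: [0.5337, 0.1784, 0.1765]
tool_rot: [-1.561, -0.253, 0.243]
force: [1.0, -0.1, -0.6]
opening: 0.0235
pos [0.5337 0.1784 0.1765] yaw 18.09 tilt [ 0.007 -0.003 -1.   ] j [ 0.09 -0.02 -0.13  1.46 -0.    1.35] F [ 1.  -0.1 -0.6] op 0.0235 t 16.0
rows [ 0.002 -0.016  0.343]
hold 1360 med [0.5053 0.2858 0.0293] zr [0.027 0.031] rect [499.1 284.6] [ 55.6 124.1] 18.1
floor 3375 med [0.5056 0.2653 0.0044] zr [0.003 0.006] rect [497.6 290.1] [ 48.6 128.1] 17.9
spare 11261 med [0.5528 0.1969 0.2372] zr [0.084 0.272] rect [533.  253.4] [112.6 157.8] 1.9
ztop 0.19999306066401246
green 2564 med [0.5309 0.1863 0.199 ] zr [0.197 0.2  ] rect [531.7 179.3] [26.1 40.4] 20.3
foot 1716 med [0.524  0.1988 0.1341] zr [0.131 0.135] rect [529.9 186.5] [39.5 44. ] 18.0
```

View pics/wrist8.png

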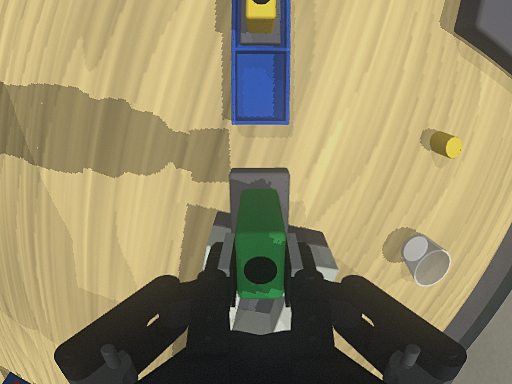

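The free bay's floor is at about (262,87) in the image, in line with the cartridge foot at (260,170). Holder yaw is 18.1° and the tool is at 18.09°.

```bash
python3 -c "
from h import *
go([.5084,.2609,.112])"
```

```text
pos [0.5339 0.1779 0.1766] yaw 18.04 tilt [ 0.007 -0.003 -1.   ] j [ 0.09 -0.02 -0.13  1.46 -0.    1.35] F [-0.1 -0.5 -1.4] op 0.023 t 16.05
rows [0.005 0.257 0.349]
```

```bash
python3 -m jog '[{"translation":[0.005,0,0.1],"spin":0,"jaw":0},{"translation":[0.005,0,0.2],"spin":0,"jaw":0},{"translation":[0.005,0,0.3],"spin":0,"jaw":0},{"translation":[0.005,0,0.349],"spin":0,"jaw":0},{"translation":[0.005,0.1,0.349],"spin":0,"jaw":0},{"translation":[0.005,0.2,0.349],"spin":0,"jaw":0},{"translation":[0.005,0.257,0.349],"spin":0,"jaw":0},{"translation":[0.005,0.257,0.349],"spin":0,"jaw":0},{"translation":[0.005,0.257,0.349],"spin":0,"jaw":0}]'
python3 - <<'E'
from h import *
go([.5084,.2609,.065])
snap('wrist','wrist9');snap('scene','scene3');snap('side','side3')
a=cv2.imread('pics/side3.png')[90:170,170:260];b=cv2.imread('pics/scene3.png')[220:310,300:400]
cv2.imwrite('pics/z3.png',np.hstack([cv2.resize(a,(400,360)),cv2.resize(b,(400,360))]))
E
```

```text
time_s: 16.95
tcp_pos: [0.5089, 0.2606, 0.1125]
tool_rot: [-1.561, -0.252, 0.242]
force: [-0.2, -0.5, -1.0]
opening: 0.0234
pos [0.5089 0.2606 0.1125] yaw 18.0 tilt [ 0.007 -0.003 -1.   ] j [ 0.25  0.02 -0.2   1.34 -0.    1.5 ] F [-0.2 -0.5 -1. ] op 0.0234 t 16.95
rows [-0.003  0.19   0.003]
```

View pics/wrist9.png

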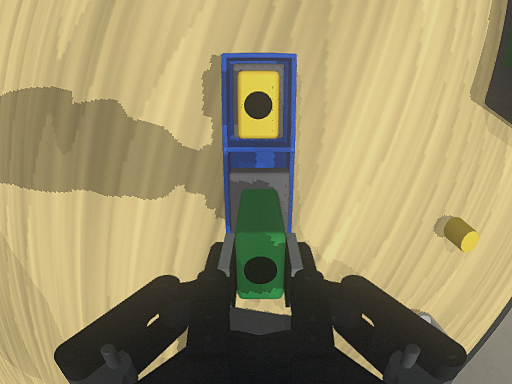

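View pics/z3.png

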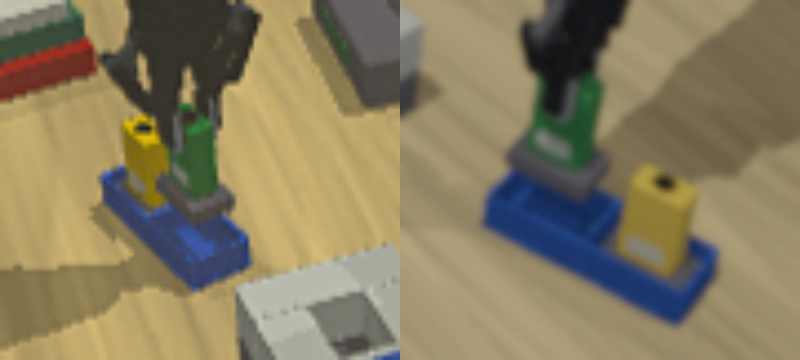

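Both views put the cartridge squarely above the free bay. I'll check the holder in the wrist depth, then descend.

```bash
python3 - <<'E'
from h import *
i=ctrl.camera_info('wrist'); p=cv2.imread('pics/wrist9.png');h=cv2.cvtColor(p,cv2.COLOR_BGR2HSV).astype(int);H,S,V=h[...,0],h[...,1],h[...,2]
W=world('wrist','wrist9',i=i)
y=np.array([-np.sin(np.radians(18)),np.cos(np.radians(18))]);x=np.array([y[1],-y[0]])
m=(H>100)&(H<130)&(S>100)&(abs(W[...,2]-.03)<.004)&(W[...,1]>.2)&(W[...,0]<.6)
q=W[m][:,:2]-np.array([.5068,.2616])
print('rim x',np.percentile(q@x,[1,99]).round(4),'expect ±.028; y max',np.percentile(q@y,[1,99]).round(4),'expect .110')
t=np.array([.5068,.2616])
n=(H>50)&(H<85)&(S>100)&(W[...,2]>.131)&(W[...,2]<.142)
q=W[n][:,:2]-t; print('green x',np.percentile(q@x,[1,99]).round(4),'y',np.percentile(q@y,[1,99]).round(4),np.median(W[n][:,2]))
f=(S<70)&(abs(W[...,2]-.071)<.005)&(np.hypot(W[...,0]-t[0],W[...,1]-t[1])<.06)
q=W[f][:,:2]-t; print('foot x',np.percentile(q@x,[1,99]).round(4),'y',np.percentile(q@y,[1,99]).round(4))
E
```

```text
rim x [-0.0267  0.0284] expect ±.028; y max [-0.0327  0.1098] expect .110
green x [-0.0101  0.0129] y [-0.0189  0.0199] 0.13582481078685607
foot x [-0.0182  0.0208] y [-0.0122  0.0294]
```

```bash
python3 -m jog '[{"translation":[-0.003,0.04,0],"spin":0,"jaw":0},{"translation":[-0.003,0.08,0],"spin":0,"jaw":0},{"translation":[-0.003,0.12,0],"spin":0,"jaw":0},{"translation":[-0.003,0.15,0],"spin":0,"jaw":0},{"translation":[-0.003,0.175,0],"spin":0,"jaw":0},{"translation":[-0.003,0.19,0],"spin":0,"jaw":0},{"translation":[-0.003,0.195,0],"spin":0,"jaw":0},{"translation":[-0.003,0.195,0],"spin":0,"jaw":0}]'
```

```text
time_s: 17.9
tcp_pos: [0.5092, 0.2607, 0.0647]
tool_rot: [-1.561, -0.253, 0.241]
force: [0.6, 0.6, -1.3]
opening: 0.0235
```

```bash
python3 -m jog '[{"translation":[0,0.006,0],"spin":0,"jaw":0},{"translation":[0,0.01,0],"spin":0,"jaw":0},{"translation":[0,0.01,0],"spin":0,"jaw":0}]'
```

```text
time_s: 18.2
tcp_pos: [0.5092, 0.2607, 0.0621]
tool_rot: [-1.561, -0.254, 0.241]
force: [-0.3, -0.5, -1.2]
opening: 0.0233
```

```bash
python3 -m jog '[{"translation":[0,0.004,0],"spin":0,"jaw":0},{"translation":[0,0.004,0],"spin":0,"jaw":0}]'
```

```text
time_s: 18.4
tcp_pos: [0.5094, 0.2607, 0.0617]
tool_rot: [-1.561, -0.254, 0.24]
force: [-1.1, -1.3, 4.1]
opening: 0.023
```

Floor contact at TCP z 0.0617 (expected about 0.0615). Open a little, then retreat.

```bash
python3 -m jog '[{"translation":[0,0,0],"spin":0,"jaw":0.45},{"translation":[0,0,0],"spin":0,"jaw":0.45},{"translation":[0,0,0],"spin":0,"jaw":0.45},{"translation":[0,0,0],"spin":0,"jaw":0.45},{"translation":[0,0,0],"spin":0,"jaw":0.45},{"translation":[0,-0.05,0],"spin":0,"jaw":0.45},{"translation":[0,-0.1,0],"spin":0,"jaw":0.45},{"translation":[0,-0.2,0],"spin":0,"jaw":0.45},{"translation":[0,-0.4,0],"spin":0,"jaw":0.45},{"translation":[0,-0.55,0],"spin":0,"jaw":0.45},{"translation":[0,-0.55,-0.3],"spin":0,"jaw":0.45},{"translation":[0,-0.55,-0.3],"spin":0,"jaw":0.45},{"translation":[0,-0.55,-0.3],"spin":0,"jaw":0.45},{"translation":[0,-0.55,-0.3],"spin":0,"jaw":0.45}]'
python3 - <<'E'
from h import *
go(None)
i=ctrl.camera_info('wrist');p,d=snap('wrist','wrist10');W=world('wrist','wrist10',i=i)
snap('scene','scene4');snap('side','side4')
h=cv2.cvtColor(p,cv2.COLOR_RGB2HSV).astype(int);H,S=h[...,0],h[...,1]
n=(H>50)&(H<85)&(S>100)&(W[...,2]>.08)&(W[...,2]<.095)
r=cv2.minAreaRect(W[n][:,:2].astype(np.float32)*1000);print(r,np.median(W[n],0))
a=cv2.imread('pics/side4.png')[80:240,150:350];b=cv2.imread('pics/scene4.png')[150:310,190:390]
cv2.imwrite('pics/z4.png',np.hstack([cv2.resize(a,(400,320)),cv2.resize(b,(400,320))]))
E
```

```text
time_s: 19.8
tcp_pos: [0.5316, 0.1896, 0.2007]
tool_rot: [-1.561, -0.254, 0.238]
force: [-0.1, -0.0, 0.4]
opening: 0.0386
pos [0.5316 0.1896 0.2007] yaw 17.96 tilt [ 0.01  -0.002 -1.   ] j [ 0.11 -0.02 -0.09  1.5  -0.    1.37] F [-0.1 -0.   0.4] op 0.0386 t 19.8
((508.3163757324219, 260.8211975097656), (23.33315086364746, 38.69815444946289), 17.575971603393555) [0.50788984 0.26092785 0.08413717]
```

View pics/wrist10.png

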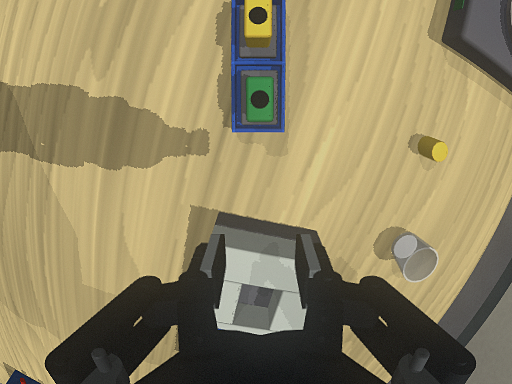

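View pics/z4.png

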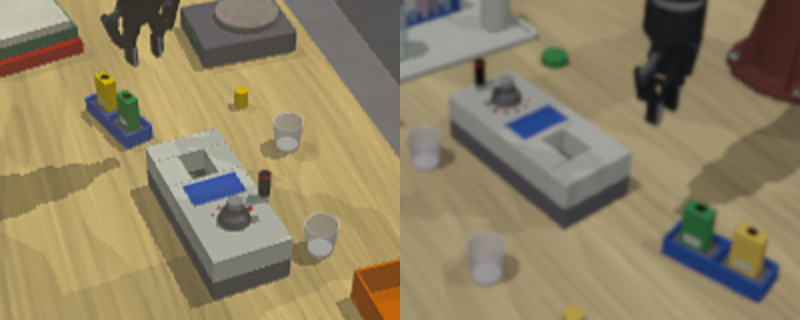

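The cartridge, at (259,98) in the wrist view, stands upright in the free bay. The pocket is empty and nothing else has moved, so I hand in.

```bash
python3 -c "
from station import ctrl
print(ctrl.close_job())"
```

```text
the job is handed in; nothing more can be done
None
```

The job is handed in: the crank is wound to the drop, and the green cartridge stands upright in the holder's free bay. It took about 20 s of the 72 s.

- **Winding:** I gripped the knob and turned it about 2.56 turns clockwise. The drag fell from about 8 N to 0.5–1 N within the last 75° step. I added about 9° to confirm it, so the crank stopped at most about a quarter turn past the drop. At every reading the sideways force was at most 2.3 N, about 1.5 mm of flex against the 9 mm limit. I only read forces at the end of each move, so I have no readings from within the moves.
- **Cartridge:** It lifted out freely and touched the bay floor with the tool end at 61.7 mm (61.5 mm expected). After I let go, its top measured 84 mm high (85 mm expected). Its centre was about 2 mm from the bay centre and its yaw was 17.6° against the holder's 18°.
- **Last checks:** The final pictures show the pocket empty, the spare and the other things in view where they were, and the robot clear of everything. The rack and beaker were mostly out of frame in the final close-ups I looked at. No check disagreed, except that the separate camera estimates of the holder's position differed by about 3–4 mm. I went with the closer wrist view.

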